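# Set a die-cast box to the scribed line on a drilling board

## Task

The bare aluminium box on the white drilling board has to be set up for drilling. First push it sideways until its long side is pressed home, flat against the dark steel fence bar, firmly enough to feel the solid bar but gently; then push it along the bar, keeping it flat against it, until its leading end is level with the black scribed line. There is no stop at the line: stop there without running more than a few millimetres past it, leave the box lying there flat against the bar, let go, and leave the things around it alone.

Things in the scene. Friction and masses are not known exactly. Their poses are not given: they have to be found in the camera images.
- box: Closed die-cast aluminium box, 94 (its x) by 119 (its y) by 34 mm high, 0.35 to 0.95 kg, loose, too wide to grip. Origin: centre of its underside. Starts on the board within 0.2 rad of parallel to the fence, its +x side 20 to 75 mm short of the fence bar, its +y end 40 to 140 mm short of the line. Smooth; board friction takes 0.6 to 5 N to overcome.
- box_side (a point): Middle of the lower edge of the box's +x side (the 119 mm long side that goes against the fence bar), 47 mm from the box's origin along its x; axes as the box's.
- box_end (a point): Middle of the lower edge of the box's +y end (the leading end, that goes to the line), 59.5 mm from the box's origin along its y; axes as the box's.
- fence: Aluminium rail of the fence, fixed on the board's far side; it fills x 0 to 30, y +-160, z 0 to 12 mm of this frame (origin on the board's surface; y along the rail, x away from the robot). Black knobs on it clamp two arms of the dark steel fence bar, 300 mm long, 16 mm high, parallel to the rail, its face somewhere from x = -16 to -52 mm: its setting is not measured and must be felt or seen.
- line: Black scribed line on the white board, 1.5 mm wide, 190 mm long, square to the fence, nothing to feel. Origin: on the line's centre line, at the board's surface; x along the line (it spans x = -125 to +65 mm), y parallel to the fence's y: a box_end that meets the line has y = 0 here.
- board: White fixed board 300 (x) by 340 (y) by 12 mm. Origin: centre of its underside; axes parallel to the fence's. Its top, 12 mm above the bench, carries all the rest. A weak spring strip (under 1 N) stands 2.5 mm out of the fence bar's face and gives way; behind it the bar is rigid and does not yield. Pressing on the bar with 3 to 9 N beyond the board's friction is right, over 12 N too hard.
- mug: White mug, 76 mm across, 75 mm high, bystander; origin at the centre of its underside. Leave alone.
- meter: Orange multimeter lying flat, 150 by 75 by 35 mm, bystander; origin at the centre of its underside. Leave alone.
- screwdriver: Screwdriver lying on the bench along its x, about 0.2 m long, bystander. Leave alone.
Mind the look-alikes: they are no part of the job. There is more than one size of the box; the one meant has the size given above.

How it is judged:
By the outcome, as a careful person would: the job done as asked, in the order asked, and still so for the second after the job is handed in, with the robot touching nothing.
It also fails if it takes over 69 s, if anything falls off the work surface, if the arm or the gripper's body presses on something with over 40 N, if the wrist force passes 120 N, or if a joint passes its speed limit or range.

## Robot

A 6-joint arm with a two-finger parallel gripper is mounted at the origin on the work surface. World frame = base frame: x ahead of the robot, y to its left, z up, the work surface at z = 0. Lengths are in mm, angles in rad, forces in N, time in s.
With the tool pointing down it reaches from about 325 to 750 mm from the base axis. Payload 7.6 kg.
Tool frame: the origin (TCP) lies midway between the tips of the shut fingers; the grasp point (between the pads) lies bot.grip_depth behind it (bot.grip_depth is the distance from the TCP to the grasp point, in mm); z points along the fingers, y is the line along which they close (so a half turn about z gives the same grasp; the last joint's range is limited). The gripper opens to 85 mm and grips with 20 to 120 N. Pads are 22 mm wide; open, the fingers measure 114 mm over their backs; the gripper's body (76 mm by 85 mm) begins 54 mm behind the grasp point. The pads swing forward as they close: fully open they stand 13 mm farther back than shut.
Start: joints at [1.083, 0.052, 1.401, -0, 1.689, -0.07], TCP at [213.006, 479.869, 231.323] pointing down, gripper open.
Joint ranges: [-2.9, 2.9], [-0.91, 2.17], [0.12, 2.37], [-1.06, 4.2], [0.26, 2.73], [-2.93, 2.93]. Speed limits (rad/s): [2.57, 2.57, 3.01, 3.14, 3.14, 3.14].

## Interface

Orientations are given as a unit quaternion [x, y, z, w].
In Python, from bench import bot, capture, camera_params gives the robot as it stands.
- The arm moves only by the shell command python3 -m inch 'ROWS' [FORCE]. ROWS is JSON, one flat list of numbers, 7 for each row, row after row: the shift along the tool's x, y, z in cm, then the turn, a rotation vector about the tool's x, y, z in rad, then the gripper command: -1 is shut, 1 is fully open, values between are in proportion. In form: [tx, ty, tz, ax, ay, az, grip, tx, ty, tz, ax, ay, az, grip, ...]. A call has 1 to 8 rows; each row is the pose to reach, as a shift and turn from the pose commanded when the call began, along the tool's axes at that moment; what a row does not reach only later rows make up. A row lasts 1/12 s, in which the tool goes at most 41.7 mm and 7.16 degrees, less where a joint would pass 70% of its speed; a pose out of reach is approached as far as the arm can. A call with a gripper value outside its range is refused whole. The fingers move at their own pace and stop on an object; FORCE is the grip in N (left out, the last holds). Time passes only in rows, so rows that repeat a pose let the fingers close. It gives the time, the measured TCP pose, the force, the opening and the grip force at its end, in the units of the state.
- bot.sense(): the state, without advancing time (a new reading comes with each control period).
- capture(name): name is "scene" or "side" or "wrist"; returns the picture (480x640x3 uint8, blue, green, red); there is no depth.
- camera_params(name): a dict with "fx", "fy", "cx", "cy" (pixels), "rvec" (rotation vector, rad) and "tvec" (3), from world to camera coordinates, as OpenCV has them. Camera axes: x right, y down, z forward; pixel columns grow to the right and rows downward; lengths in mm; the calibration is good to about 2 mm. A picture is of the moment at which its call begins: read the wrist's pose just before it. camera_params takes no time and is no camera call; for the wrist camera it gives the pose at the moment of the call.
- bot.finish_job(): hands the job in; it is judged then, once.
The state is a dict: "clock": time; "qpos": joint angles; "joint_velocities": joint speeds; "joint_torque": joint torques, N m; "position": TCP position; "ee_rot": TCP orientation; "wrist_force": force on the tool from outside, world axes, zero at the start; "moment": the same for the moment, N m; "width": finger opening in mm; "finger_force": force on a finger pad.
Only numpy, scipy, OpenCV 4.12 (cv2) and the standard library are available. Lean on these libraries where they do the work, as an engineer would, in place of code of your own. Each camera call takes 0.05 s, during which the arm holds its last target. There are 200 camera calls.

## Working session

There is one attempt and no reset: what is moved stays moved. The work goes in short steps, Python scripts to look and compute and a shell command to move; the robot and the scene stay as the last step left them, time stands still between calls to the robot, and variables do not carry over. Pictures are saved under pics/ and viewed, at most 10 in all, crops included, and the job is handed in when it is done.

```bash
mkdir -p pics; ls; python3 - <<'E'
from bench import bot, capture, camera_params
import cv2
s=bot.sense(); print(s, bot.grip_depth)
for n in("scene","side"):
    cv2.imwrite(f"pics/{n}0.png",capture(n)); print(n,camera_params(n))
E
```

```text
pics
{'clock': 0.0, 'qpos': array([ 1.08269114e+00,  5.28225003e-02,  1.40173079e+00, -1.81270713e-05,
        1.68857509e+00, -7.02902554e-02]), 'joint_velocities': array([-0.00069737,  0.00047768,  0.00101401, -0.00036592, -0.00127613,
        0.00071431]), 'joint_torque': array([-1.24647500e-03, -3.81671834e+01, -3.60184228e+01, -1.22242527e-04,
        6.19429455e-03, -5.60965503e-06]), 'position': array([212.86610505, 479.58560393, 230.4768202 ]), 'ee_rot': array([ 2.07392218e-01,  9.78257573e-01, -7.40612019e-04, -2.02958860e-04]), 'wrist_force': array([-0.47769238,  0.02884869, -0.34192593]), 'moment': array([-0.04435592,  0.0605996 , -0.0115211 ]), 'finger_force': 0.0, 'width': 85.10493840429446} 18.700000000000003
scene {'fx': 471.8387394635091, 'fy': 471.8387394635091, 'cx': 318.55935308870124, 'cy': 243.12653144927538, 'rvec': array([ 1.91842612,  1.49890745, -0.64181264]), 'tvec': array([ -48.14562914, -314.97072946, 1501.85886245])}
side {'fx': 559.6374995692671, 'fy': 559.6374995692671, 'cx': 324.46077653095114, 'cy': 243.45064888495443, 'rvec': array([ 2.3689284 , -0.51601043,  0.21550843]), 'tvec': array([-480.24218942,  126.3442873 , 1184.33596431])}
```

View pics/scene0.png

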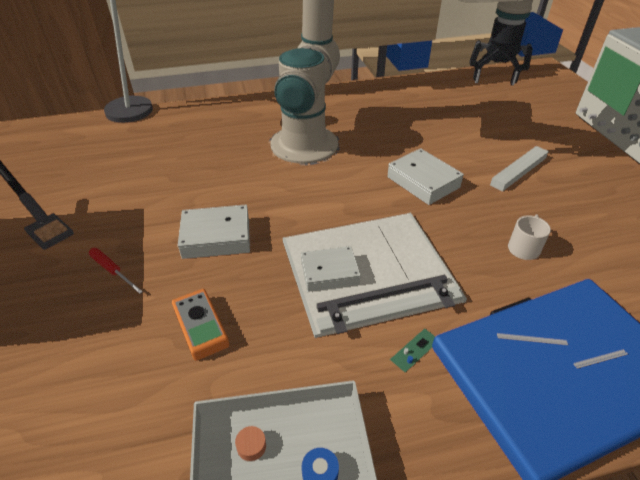

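View pics/side0.png

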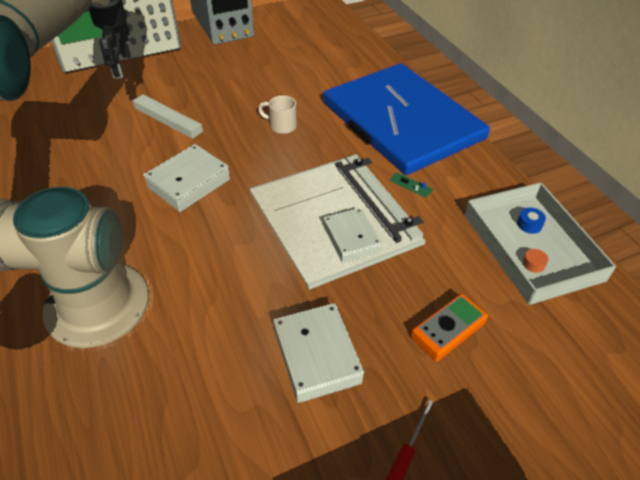

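The scene view shows the board at about (285–465, 215–330). The box on it is at about (305–358, 247–290), the line runs (378,226)–(408,280), and the fence bar is at about (320–450, 280–305). The side view agrees. I'll enlarge both.

```bash
python3 - <<'E'
import cv2
a=cv2.imread("pics/scene0.png")[205:340,275:475]; b=cv2.imread("pics/side0.png")[145:295,240:440]
cv2.imwrite("pics/c1.png",cv2.resize(a,None,fx=4,fy=4,interpolation=2)); cv2.imwrite("pics/c2.png",cv2.resize(b,None,fx=4,fy=4,interpolation=2))
E
```

```text
(no output)
```

View pics/c1.png

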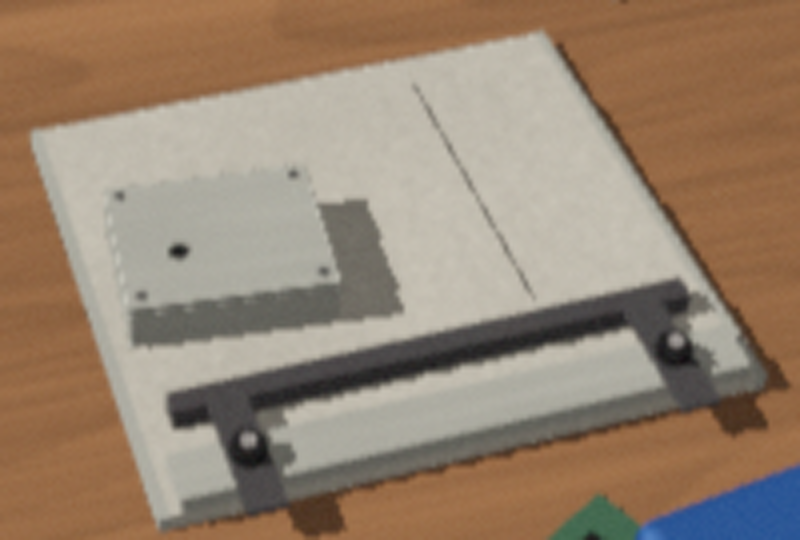

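View pics/c2.png

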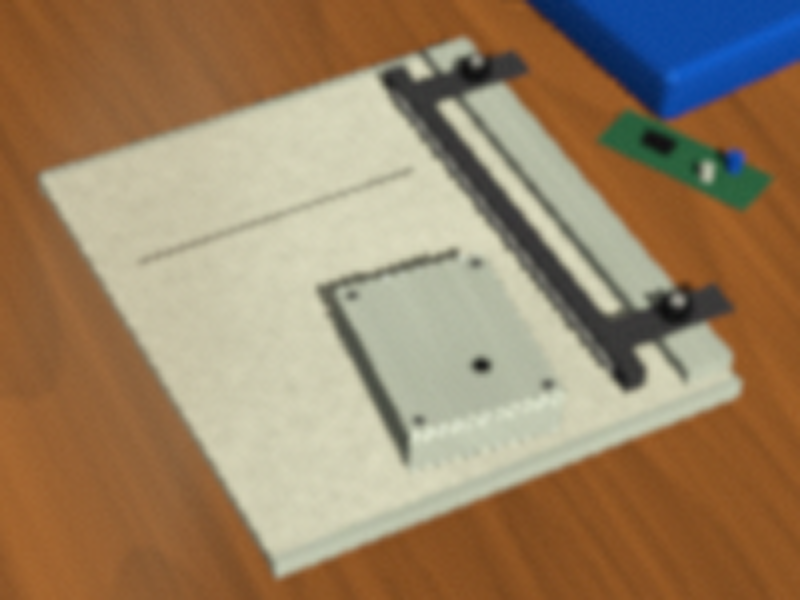

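The scene crop shows the box top corners at (108,190), (305,168), (338,282) and (133,310), with the line from (415,85) to (535,297). In the side crop the box top is at (335,290), (480,255), (560,392) and (413,430), with the line from (140,262) to (412,170).

```bash
cat > h.py <<'E'
import cv2, numpy as np
from bench import bot, capture, camera_params
def ray(n,uv,z,P=None):
    p=P or camera_params(n); R,_=cv2.Rodrigues(p["rvec"]); c=-R.T@p["tvec"]
    d=(np.c_[(np.array(uv,float)-[p["cx"],p["cy"]])/[p["fx"],p["fy"]],np.ones(len(uv))])@R
    return (c+d*((z-c[2])/d[:,2])[:,None])[:,:2]
def proj(n,X,P=None):
    p=P or camera_params(n); K=np.array([[p["fx"],0,p["cx"]],[0,p["fy"],p["cy"]],[0,0,1]])
    return cv2.projectPoints(np.array(X,float),p["rvec"],p["tvec"],K,None)[0][:,0]
E
python3 - <<'E'
from h import *
np.set_printoptions(precision=1,suppress=True)
A=lambda l:np.array(l)/4+[275,205]
B=lambda l:np.array(l)/4+[240,145]
def show(t,x):
    d=np.roll(x,-1,0)-x; print(t,x.tolist() if 0 else x.round(1).tolist(),'len',np.hypot(*d.T),'ang',np.arctan2(d[:,1],d[:,0]).round(3))
show('box sc',ray('scene',A([(108,190),(305,168),(338,282),(133,310)]),46))
show('box si',ray('side',B([(335,290),(480,255),(560,392),(413,430)]),46))
show('line sc',ray('scene',A([(415,85),(535,297)]),12))
show('line si',ray('side',B([(140,262),(412,170)]),12))
show('bartop sc',ray('scene',A([(168,398),(683,280)]),28))
show('bartop si',ray('side',B([(385,82),(615,385)]),20))
show('board sc',ray('scene',A([(33,132),(545,32),(765,378),(160,520)]),12))
show('board si',ray('side',B([(40,178),(468,38),(738,380),(275,558)]),12))
E
```

```text
box sc [[519.6, -118.1], [530.0, -2.9], [620.0, -11.2], [612.4, -124.7]] len [115.6  90.4 113.8  93. ] ang [ 1.5 -0.1 -1.6  3.1]
box si [[524.0, -6.2], [614.1, -14.9], [605.1, -129.5], [518.0, -121.0]] len [ 90.5 114.9  87.5 115. ] ang [-0.1 -1.6  3.   1.5]
line sc [[441.8, 98.2], [629.2, 104.9]] len [187.5 187.5] ang [ 0.  -3.1]
line si [[440.3, 93.7], [627.5, 100.3]] len [187.3 187.3] ang [ 0.  -3.1]
bartop sc [[661.7, -117.4], [650.4, 182.7]] len [300.4 300.4] ang [ 1.6 -1.5]
bartop si [[644.5, 175.7], [649.9, -118.2]] len [294. 294.] ang [-1.6  1.6]
board sc [[425.3, -145.9], [413.3, 197.9], [714.9, 204.3], [725.0, -137.2]] len [344.  301.7 341.6 299.9] ang [ 1.6  0.  -1.5 -3.1]
board si [[410.4, 188.9], [719.5, 202.2], [721.6, -138.2], [423.8, -146.7]] len [309.4 340.5 298.  335.9] ang [ 0.  -1.6 -3.1  1.6]
```

```bash
cat >> h.py <<'E'
from scipy.spatial.transform import Rotation as Ro
PHI=0.037
F=np.array([[np.cos(PHI),np.sin(PHI)],[-np.sin(PHI),np.cos(PHI)]])   # world -> fence (u,v)
def st():
    s=bot.sense(); R=Ro.from_quat(s["ee_rot"]); m=R.as_matrix(); uv=F@s["position"][:2]
    print("t %.1f uvz %.1f %.1f %.1f"%(s["clock"],*uv,s["position"][2]),"F uvz",(F@s["wrist_force"][:2]).round(1),s["wrist_force"][2].round(1),"yaw y-axis %.3f"%(np.arctan2(m[1,1],m[0,1])-PHI),"w %.0f"%s["width"]); return s,R
def go(u,v,z,yang):   # shift cm / turn for target; yang = tool y angle in fence frame
    s,R=st(); p=np.r_[F.T@[u,v],z]; a=yang+PHI
    T=np.c_[[np.sin(a),-np.cos(a),0],[np.cos(a),np.sin(a),0],[0,0,-1]]
    print((R.inv().apply(p-s["position"])/10).round(2),(R.inv()*Ro.from_matrix(T)).as_rotvec().round(3))
E
python3 -m inch '[-46.5,-39.5,11,0,0,-0.455,1,-46.5,-39.5,11,0,0,-0.455,1,-46.5,-39.5,11,0,0,-0.455,1,-46.5,-39.5,11,0,0,-0.455,1,-46.5,-39.5,11,0,0,-0.455,1,-46.5,-39.5,11,0,0,-0.455,1,-46.5,-39.5,11,0,0,-0.455,1,-46.5,-39.5,11,0,0,-0.455,1]'
python3 -c "
from h import *
go(475,-87,120,np.pi/2)"
```

```text
clock: 0.77
position: [351.3, 191.8, 173.6]
ee_rot: [-0.019, 1.0, 0.0, 0.0]
wrist_force: [1.5, 0.3, 0.3]
width: 85.4
finger_force: 0.0
t 0.8 uvz 358.1 178.7 173.6 F uvz [1.5 0.2] 0.3 yaw y-axis 1.571 w 85Traceback (most recent call last):
  File "<string>", line 3, in <module>
    go(475,-87,120,np.pi/2)
    ~~^^^^^^^^^^^^^^^^^^^^^
  File "h.py", line 19, in go
    print((R.inv().apply(p-s["position"])/10).round(2),(R.inv()*Ro.from_matrix(T)).as_rotvec().round(3))
                                                                ~~~~~~~~~~~~~~^^^
  File "scipy/spatial/transform/_rotation.pyx", line 1143, in scipy.spatial.transform._rotation.Rotation.from_matrix
ValueError: Non-positive determinant (left-handed or null coordinate frame) in rotation matrix 0: [[ 0.99931558 -0.03699156  0.        ]
 [ 0.03699156  0.99931558  0.        ]
 [ 0.          0.         -1.        ]].
```

```bash
sed -i 's/T=np.c_\[\[np.sin(a),-np.cos(a),0\]/T=np.c_[[-np.sin(a),np.cos(a),0]/' h.py
python3 -m inch '[-11.7,-26.6,5.4,0,0,0,1,-11.7,-26.6,5.4,0,0,0,1,-11.7,-26.6,5.4,0,0,0,1,-11.7,-26.6,5.4,0,0,0,1,-11.7,-26.6,5.4,0,0,0,1,-11.7,-26.6,5.4,0,0,0,1,-11.7,-26.6,5.4,0,0,0,1,-11.7,-26.6,5.4,0,0,0,1]' >/dev/null
python3 -m inch '[0,0,0,0,0,0,1,0,0,0,0,0,0,1]' >/dev/null
python3 -c "
from h import *
go(475,-87,10,np.pi/2)
P=camera_params('wrist'); cv2.imwrite('pics/w1.png',capture('wrist')); print(P)
np.save('w1.npy',P,allow_pickle=True)"
```

```text
t 1.6 uvz 474.7 -85.2 119.7 F uvz [ 0.9 -0.1] -0.8 yaw y-axis 1.570 w 85
[-0.04 -0.19 10.97] [ 0.001 -0.001 -0.001]
{'fx': 386.08096289245873, 'fy': 386.08096289245873, 'cx': 310.16881282546655, 'cy': 232.56321470850293, 'rvec': array([-2.04355149, -2.1217742 , -0.2828533 ]), 'tvec': array([  84.32618187, -463.04856894,  146.45689019])}
```

View pics/w1.png

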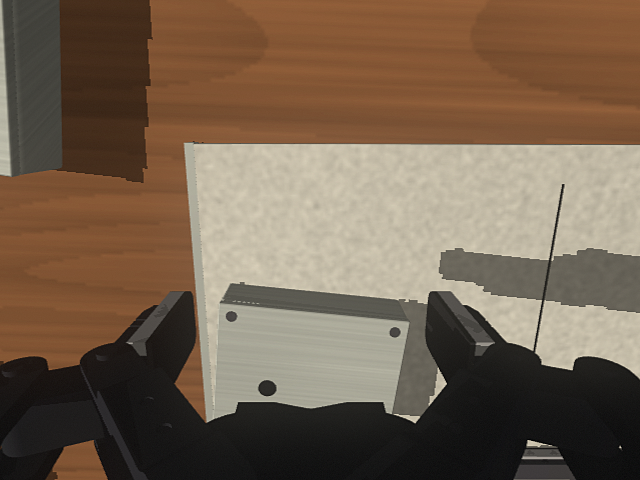

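The wrist view shows the near top edge of the box from (220,302) to (410,320), the line from (562,185) to (535,350), and the larger decoy box at the far left (0–60, 0–175).

```bash
python3 -c "
from h import *
P=np.load('w1.npy',allow_pickle=True).item()
f=lambda uv,z:(ray('wrist',uv,z,P)@F.T).round(1).tolist()
print('box near top',f([(220,302),(410,320)],46),'bottom',f([(231,284),(399,299)],12),'line',f([(562,185),(535,350)],12))
print('board edge',f([(186,143),(640,145)],12),'decoy',f([(60,0),(60,170)],50))
print('decoy sc',(ray('scene',[(180,210),(248,207),(249,245),(181,250)],46)@F.T).round(0).tolist())
"
```

```text
box near top [[511.1, -139.0], [523.2, -22.3]] bottom [[513.6, -139.1], [524.9, -21.4]] line [[444.4, 79.7], [565.4, 80.6]]
board edge [[417.9, -162.5], [419.0, 124.7]] decoy [[348.4, -206.5], [430.9, -220.4]]
decoy sc [[281.0, -396.0], [317.0, -228.0], [456.0, -250.0], [428.0, -404.0]]
```

```bash

python3 -m inch '[0,0,4,0,0,0,1,0,0,8,0,0,0,1,0,0,10.9,0,0,0,1,0,0,10.9,0,0,0,1,-0.8,0,10.9,0,0,0,1,-1.6,0,10.9,0,0,0,1,-1.8,0,10.9,0,0,0,1,-1.8,0,10.9,0,0,0,1]' >/dev/null
python3 -c "
from h import *
st()"
python3 -m inch '[-0.3,0,0,0,0,0,1,-0.6,0,0,0,0,0,1,-0.9,0,0,0,0,0,1,-1.2,0,0,0,0,0,1,-1.5,0,0,0,0,0,1,-1.8,0,0,0,0,0,1,-2.1,0,0,0,0,0,1,-2.4,0,0,0,0,0,1]' >/dev/null
python3 -c "
from h import *
st()"
python3 -m inch '[-0.2,0,0,0,0,0,1,-0.4,0,0,0,0,0,1,-0.6,0,0,0,0,0,1,-0.8,0,0,0,0,0,1,-1.0,0,0,0,0,0,1,-1.2,0,0,0,0,0,1,-1.4,0,0,0,0,0,1,-1.6,0,0,0,0,0,1]' >/dev/null
python3 -c "
from h import *
st()"
```

```text
t 2.3 uvz 495.5 -85.6 13.7 F uvz [-0.5 -0.2] -1.2 yaw y-axis 1.572 w 85
t 3.0 uvz 517.1 -85.3 10.9 F uvz [-4.  -0.7] 0.6 yaw y-axis 1.571 w 86
t 3.6 uvz 533.2 -85.4 11.0 F uvz [-2.8  0.3] -1.6 yaw y-axis 1.571 w 85
```

```bash

python3 -m inch '[-0.1,0,0,0,0,0,1,-0.2,0,0,0,0,0,1,-0.3,0,0,0,0,0,1,-0.4,0,0,0,0,0,1,-0.5,0,0,0,0,0,1,-0.6,0,0,0,0,0,1]' >/dev/null
python3 -c "
from h import *
st(); cv2.imwrite('pics/s2.png',cv2.resize(capture('side')[145:295,240:440],None,fx=4,fy=4,interpolation=2))"
```

```text
t 4.2 uvz 539.2 -85.4 11.1 F uvz [-3.  -0.6] -1.6 yaw y-axis 1.571 w 86
```

View pics/s2.png

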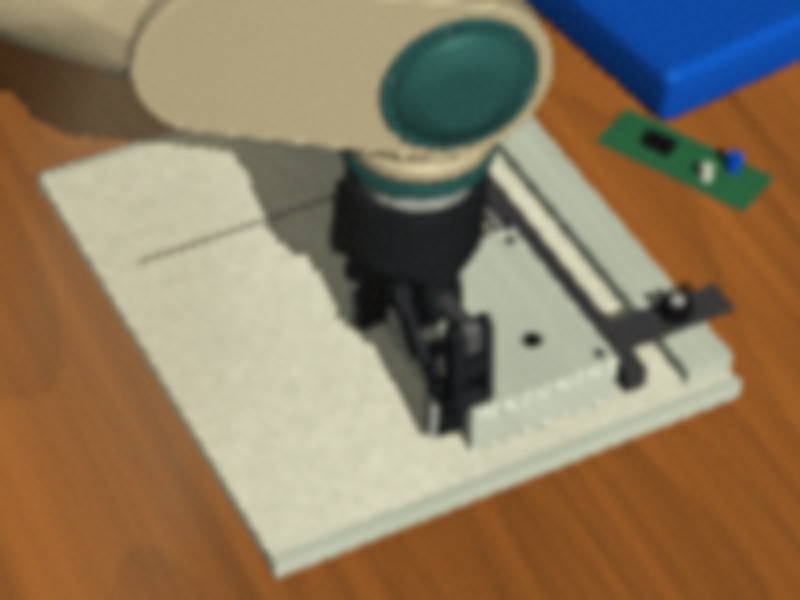

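The side view shows both fingers on the near long side of the box, which is now parallel to the bar and a few mm short of it.

```bash
S="from h import *
st()"
python3 -m inch '[-0.08,0,0,0,0,0,1,-0.16,0,0,0,0,0,1,-0.24,0,0,0,0,0,1]' >/dev/null; python3 -c "$S"
python3 -m inch '[-0.05,0,0,0,0,0,1,-0.1,0,0,0,0,0,1,-0.15,0,0,0,0,0,1]' >/dev/null; python3 -c "$S"
python3 -m inch '[-0.05,0,0,0,0,0,1,-0.1,0,0,0,0,0,1,-0.1,0,0,0,0,0,1]' >/dev/null; python3 -c "$S"
```

```text
t 4.5 uvz 541.6 -85.4 11.1 F uvz [-3.   0.9] -0.1 yaw y-axis 1.571 w 86
t 4.7 uvz 543.1 -85.4 11.2 F uvz [-3.5  0.3] -0.2 yaw y-axis 1.571 w 85
t 5.0 uvz 544.2 -85.4 11.1 F uvz [-1.7 -1. ] -0.3 yaw y-axis 1.571 w 85
```

```bash
S="from h import *
st()"
python3 -m inch '[-0.05,0,0,0,0,0,1,-0.1,0,0,0,0,0,1,-0.15,0,0,0,0,0,1]' >/dev/null; python3 -c "$S"
python3 -m inch '[-0.05,0,0,0,0,0,1,-0.1,0,0,0,0,0,1]' >/dev/null; python3 -c "$S"
python3 -m inch '[-0.05,0,0,0,0,0,1,-0.1,0,0,0,0,0,1]' >/dev/null; python3 -c "$S"
```

```text
t 5.2 uvz 545.5 -85.4 11.2 F uvz [-4.9 -0.3] 0.3 yaw y-axis 1.571 w 85
t 5.4 uvz 546.5 -85.4 11.2 F uvz [-3.9  0.6] 1.2 yaw y-axis 1.571 w 85
t 5.5 uvz 546.9 -85.4 11.1 F uvz [-11.   1.] 5.0 yaw y-axis 1.571 w 86
```

```bash
S="from h import *
st()"
python3 -m inch '[0,0,0,0,0,0,1]' >/dev/null; python3 -c "$S"
```

```text
t 5.6 uvz 546.9 -85.4 11.2 F uvz [-8.2 -0.1] 3.7 yaw y-axis 1.571 w 85
```

```bash

python3 -m inch '[0.3,0,0,0,0,0,1,1,0,0,0,0,0,1,3,0,0,0,0,0,1,4,0,0,0,0,0,1,4,0,-4,0,0,0,1,4,0,-8,0,0,0,1,4,0,-11,0,0,0,1,4,0,-11,0,0,0,1]' >/dev/null
python3 -c "
from h import *
s,_=st();print(s['qpos'].round(2)); go(603,-185,120,0); print((ray('scene',[(172,300),(205,292),(226,340),(195,357)],35)@F.T).round(0).tolist())"
```

```text
t 6.3 uvz 511.0 -86.2 129.1 F uvz [ 0.1 -0.2] 1.0 yaw y-axis 1.571 w 85
[-0.2   0.08  1.58  0.    1.47 -1.81]
t 6.3 uvz 511.0 -86.2 129.1 F uvz [ 0.1 -0.2] 1.0 yaw y-axis 1.571 w 85
[-9.18 -9.88  1.07] [0.009 0.013 1.571]
[[565.0, -435.0], [562.0, -366.0], [698.0, -339.0], [720.0, -402.0]]
```

```bash

python3 -m inch '[-9.2,-9.9,1,0,0,1.57,0,-9.2,-9.9,1,0,0,1.57,0,-9.2,-9.9,1,0,0,1.57,0,-9.2,-9.9,1,0,0,1.57,0,-9.2,-9.9,1,0,0,1.57,0,-9.2,-9.9,1,0,0,1.57,0,-9.2,-9.9,1,0,0,1.57,0,-9.2,-9.9,1,0,0,1.57,0]' >/dev/null
python3 -c "
from h import *
go(603,-185,120,0)"
```

```text
t 7.0 uvz 599.7 -184.5 110.8 F uvz [-0.  1.] -0.0 yaw y-axis 0.565 w 43
[-0.22  0.26 -0.92] [0.001 0.    0.565]
```

```bash

python3 -m inch '[-0.2,0.2,-0.5,0,0,0.565,0,-0.2,0.2,-0.5,0,0,0.565,0,-0.2,0.2,-0.5,0,0,0.565,0,-0.2,0.2,-0.5,0,0,0.565,0,-0.2,0.2,-0.5,0,0,0.565,0,-0.2,0.2,-0.5,0,0,0.565,0]' >/dev/null
python3 -m inch '[0,0,0,0,0,0,0]' >/dev/null
python3 -c "
from h import *
go(603,-185,12,0)
P=camera_params('wrist'); cv2.imwrite('pics/w2.png',capture('wrist')); np.save('w2.npy',P,allow_pickle=True)"
```

```text
t 7.5 uvz 602.3 -185.0 116.1 F uvz [-1.  -0.6] -0.1 yaw y-axis 0.008 w 43
[ 0.    0.06 10.41] [0.001 0.    0.008]
```

View pics/w2.png

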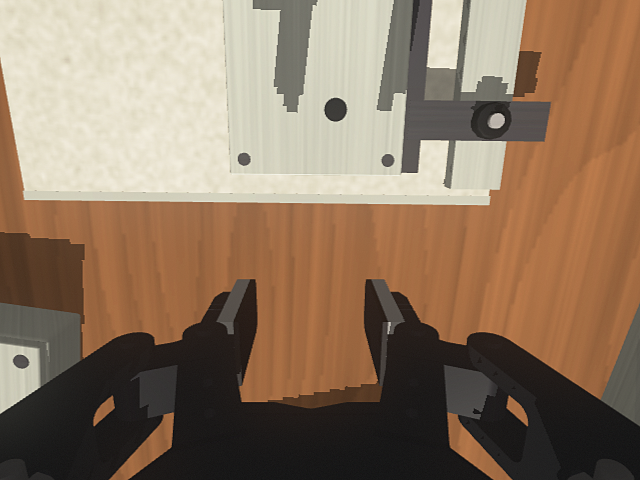

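The box lies against the bar with its trailing top edge from (230,174) to (402,174). The bar is at about (403–420, 0–172), and the fingers are half open and clear.

```bash

python3 -c "
from h import *
P=np.load('w2.npy',allow_pickle=True).item()
f=lambda uv,z:(ray('wrist',uv,z,P)@F.T).round(1).tolist()
print(f([(230,174),(402,174),(222,0),(413,0)],46),'bar',f([(403,172),(418,172)],28))"
python3 -m inch '[0,0,4,0,0,0,0,0,0,8,0,0,0,0,0,0,10.2,0,0,0.008,0,0,0,10.2,0,0,0.008,0,0.8,0,10.2,0,0,0.008,0,1.4,0,10.2,0,0,0.008,0,1.4,0,10.2,0,0,0.008,0]' >/dev/null
python3 -c "
from h import *
st()"
```

```text
[[558.4, -142.6], [652.6, -141.7], [558.3, -57.8], [651.9, -56.9]] bar [[657.4, -142.6], [666.3, -142.5]]
t 8.2 uvz 604.0 -170.0 17.1 F uvz [ 0.7 -0.6] 0.2 yaw y-axis -0.000 w 42
```

```bash
S="from h import *
st()"
python3 -m inch '[0.3,-0.2,0,0,0,0,0,0.6,-0.2,0,0,0,0,0,0.9,-0.2,0,0,0,0,0,1.2,-0.2,0,0,0,0,0,1.4,-0.2,0,0,0,0,0]' >/dev/null; python3 -c "$S"
python3 -m inch '[0.2,0,0,0,0,0,0,0.4,0.02,0,0,0,0,0,0.6,0.03,0,0,0,0,0,0.8,0.04,0,0,0,0,0,1,0.05,0,0,0,0,0]' >/dev/null; python3 -c "$S"
python3 -m inch '[0.2,0.01,0,0,0,0,0,0.4,0.02,0,0,0,0,0,0.6,0.03,0,0,0,0,0,0.8,0.04,0,0,0,0,0,1,0.05,0,0,0,0,0,1.2,0.06,0,0,0,0,0,1.4,0.07,0,0,0,0,0,1.6,0.08,0,0,0,0,0]' >/dev/null; python3 -c "$S"
```

```text
t 8.6 uvz 600.3 -156.6 14.4 F uvz [0.  0.1] -0.6 yaw y-axis -0.002 w 43
t 9.0 uvz 600.5 -147.5 14.1 F uvz [-2.9 -4.2] -0.2 yaw y-axis -0.003 w 43
t 9.7 uvz 601.3 -131.0 13.9 F uvz [-2.3 -4.4] -0.8 yaw y-axis -0.002 w 43
```

```bash
S="from h import *
st()"
python3 -m inch '[0.2,0.01,0,0,0,0,0,0.4,0.02,0,0,0,0,0,0.6,0.03,0,0,0,0,0,0.8,0.04,0,0,0,0,0,1,0.05,0,0,0,0,0,1.2,0.06,0,0,0,0,0,1.4,0.07,0,0,0,0,0,1.6,0.08,0,0,0,0,0]' >/dev/null; python3 -c "$S"
python3 -m inch '[0.2,0.01,0,0,0,0,0,0.4,0.02,0,0,0,0,0,0.6,0.03,0,0,0,0,0,0.8,0.04,0,0,0,0,0,1,0.05,0,0,0,0,0,1.2,0.06,0,0,0,0,0,1.4,0.07,0,0,0,0,0,1.6,0.08,0,0,0,0,0]' >/dev/null; python3 -c "$S"
python3 -m inch '[0.2,0.01,0,0,0,0,0,0.4,0.02,0,0,0,0,0,0.6,0.03,0,0,0,0,0,0.8,0.04,0,0,0,0,0,1,0.05,0,0,0,0,0,1.2,0.06,0,0,0,0,0,1.4,0.07,0,0,0,0,0,1.6,0.08,0,0,0,0,0]' >/dev/null; python3 -c "$S"
python3 -m inch '[0.1,0,0,0,0,0,0,0.2,0,0,0,0,0,0,0.3,0.0,0,0,0,0,0]' >/dev/null; python3 -c "$S
P=camera_params('wrist'); cv2.imwrite('pics/w3.png',capture('wrist')); np.save('w3.npy',P,allow_pickle=True)"
```

```text
t 10.3 uvz 602.4 -114.7 14.1 F uvz [-2.2 -3.1] -0.9 yaw y-axis -0.002 w 43
t 11.0 uvz 603.3 -98.8 14.1 F uvz [-2.7 -4.3] 0.0 yaw y-axis -0.002 w 43
t 11.7 uvz 604.1 -82.8 14.1 F uvz [-2.1 -4. ] -0.4 yaw y-axis -0.002 w 43
t 11.9 uvz 604.1 -79.8 14.1 F uvz [-1.6 -3.7] 0.6 yaw y-axis -0.002 w 43
```

View pics/w3.png

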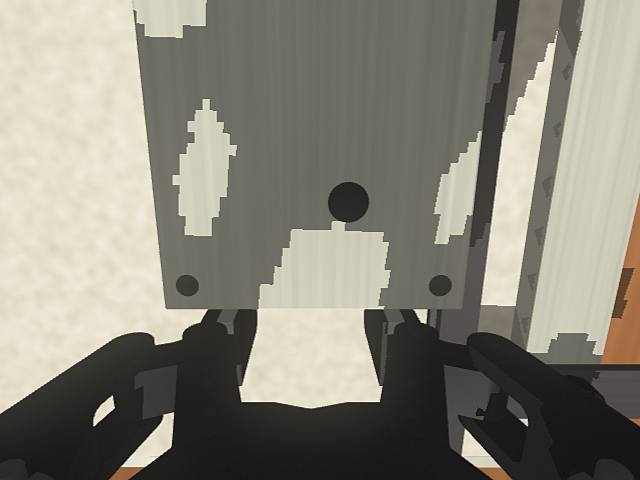

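The wrist view shows the trailing top edge from (166,308) to (463,308). The box is flat against the bar with both fingertips on its end.

```bash

python3 -c "
from h import *
P=np.load('w3.npy',allow_pickle=True).item()
f=lambda uv,z:(ray('wrist',uv,z,P)@F.T).round(1).tolist()
x=f([(166,308),(463,308)],46);print(x, 'lead',x[0][1]+119, 'by fingers',-79.8+11+119)
im=capture('scene')[205:340,275:475]; cv2.imwrite('pics/s3.png',cv2.resize(im,None,fx=4,fy=4,interpolation=2))"
```

```text
[[559.3, -67.1], [652.4, -67.1]] lead 51.900000000000006 by fingers 50.2
```

View pics/s3.png

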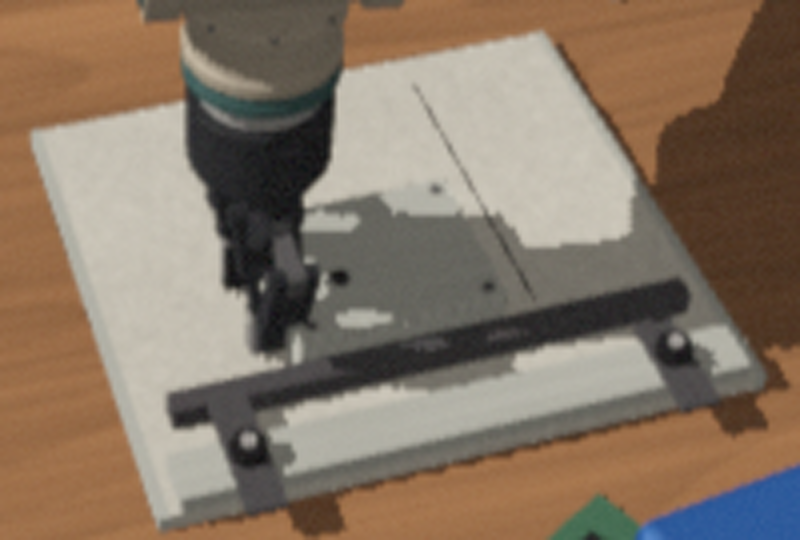

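The scene view shows the leading end still short of the line, consistent with the computed 28–29 mm remaining. I'll push 25 mm, then back off and look from above.

```bash
S="from h import *
st()"
python3 -m inch '[0.2,0.01,0,0,0,0,0,0.4,0.02,0,0,0,0,0,0.6,0.03,0,0,0,0,0,0.8,0.04,0,0,0,0,0,1,0.05,0,0,0,0,0,1.2,0.06,0,0,0,0,0,1.4,0.07,0,0,0,0,0,1.6,0.08,0,0,0,0,0]' >/dev/null; python3 -c "$S"
python3 -m inch '[0.2,0.01,0,0,0,0,0,0.4,0.02,0,0,0,0,0,0.6,0.03,0,0,0,0,0,0.75,0.04,0,0,0,0,0,0.85,0.05,0,0,0,0,0,0.9,0.05,0,0,0,0,0,0.9,0.05,0,0,0,0,0]' >/dev/null; python3 -c "$S"
python3 -m inch '[-0.3,0,0,0,0,0,0,-1,0,0,0,0,0,0,-2,0,0,0,0,0,0,-2,0,-4,0,0,0,0,-2,0,-8,0,0,0,0,-2,0,-12,0,0,0,0,-2,0,-12,0,0,0,0]' >/dev/null; python3 -c "$S"
```

```text
t 12.7 uvz 604.9 -63.7 14.1 F uvz [-2.7 -4.1] -0.4 yaw y-axis -0.002 w 43
t 13.3 uvz 605.6 -54.7 14.1 F uvz [-0.6 -3.2] -0.2 yaw y-axis -0.002 w 43
t 13.8 uvz 609.4 -76.5 144.8 F uvz [0.7 0.6] 1.4 yaw y-axis -0.002 w 43
```

```bash
S="from h import *
st()"
python3 -m inch '[3,0,-3,0,0,0,0,5,0,-6,0,0,0,0,5,0,-6,0,0,0,0,5,0,-6,0,0,0,0]' >/dev/null; python3 -c "$S
P=camera_params('wrist'); im=capture('wrist'); np.save('w4.npy',P,allow_pickle=True); cv2.imwrite('pics/w4.png',im)
f=lambda u,v,z:proj('wrist',[np.r_[F.T@[u,v],z]],P)[0].round(0)
print('line',f(540,80,12),f(620,80,12),'end',f(558,76,46),f(652,76,46),f(558,-43,46))"
```

```text
t 14.2 uvz 606.7 -24.7 196.8 F uvz [0.6 0.1] -1.1 yaw y-axis -0.001 w 43
line [224.  78.] [325.  79.] end [240.  79.] [373.  79.] [247. 240.]
```

View pics/w4.png

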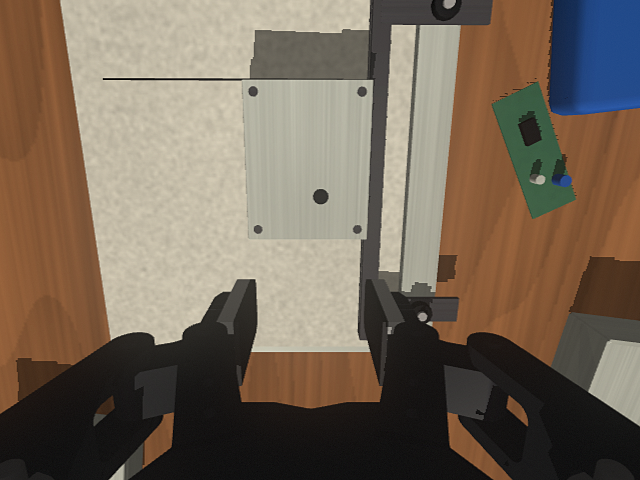

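The last view shows the line at row 79 (columns 103–243), the box's leading top edge at row ~80 (243–373), its trailing edge at row ~238, and its long side against the bar. I'll get subpixel rows by code.

```bash
python3 -c "
from h import *
P=np.load('w4.npy',allow_pickle=True).item(); g=cv2.imread('pics/w4.png').mean(2)
L=g[70:90,120:235].mean(1); w=np.clip(L.max()-L-12,0,None); r0=(w*np.arange(70,90)).sum()/w.sum()
print(L.round(0))
for a,b,c in((70,90,(275,345)),(228,250,(270,345))):
    print(g[a:b,c[0]:c[1]].mean(1).round(0))
f=lambda uv,z:(ray('wrist',uv,z,P)@F.T).round(1).tolist()
print(r0,'line',f([(110,r0+.5),(235,r0+.5)],12),'lead z46',f([(300,79),(300,80)],46),'trail z46',f([(300,238),(300,239)],46),'sides',f([(246,160),(369,160)],46))"
```

```text
[185. 185. 185. 185. 185. 185. 189. 205.  67.  12. 140. 194. 187. 185.
 184. 184. 184. 183. 185. 186.]
[ 98.  98.  98.  98.  98.  99.  99. 102.  72.  78. 189. 178. 175. 175.
 175. 175. 175. 175. 174. 175.]
[166. 166. 166. 167. 167. 167. 167. 167. 167. 167. 163. 180. 186. 184.
 183. 182. 182. 182. 183. 184. 184. 185.]
79.08583054063755 line [[449.6, 79.1], [548.3, 79.2]] lead z46 [[600.5, 75.8], [600.5, 75.2]] trail z46 [[599.7, -41.6], [599.7, -42.4]] sides [[559.7, 19.1], [651.8, 19.2]]
```

```bash
S="from h import *
st()"
python3 -m inch '[-4,-0.5,0,0,0,0,0,-4.8,-0.5,3,0,0,0,0,-4.8,-0.5,7,0,0,0,0,-4.8,-0.5,11,0,0,0,0,-4.8,-0.5,15,0,0,0,0,-4.8,-0.5,18.3,0,0,0,0,-4.8,-0.5,18.3,0,0,0,0,-4.8,-0.5,18.3,0,0,0,0]' >/dev/null; python3 -c "$S"
python3 -m inch '[0.3,0,0,0,0,0,0,0.6,0,0,0,0,0,0,0.9,0,0,0,0,0,0,1.2,0,0,0,0,0,0,1.4,0,0,0,0,0,0,1.4,0,0,0,0,0,0]' >/dev/null; python3 -c "$S"
```

```text
t 14.9 uvz 600.2 -74.3 10.2 F uvz [ 3.7 -2. ] 13.9 yaw y-axis -0.003 w 43
t 15.4 uvz 600.0 -58.1 10.6 F uvz [0.3 0.3] 0.1 yaw y-axis -0.001 w 42
```

```bash
S="from h import *
st()"
python3 -m inch '[0.1,0,-0.35,0,0,0,0,0.2,0,-0.35,0,0,0,0,0.3,0,-0.35,0,0,0,0,0.4,0.02,-0.35,0,0,0,0,0.5,0.05,-0.35,0,0,0,0,0.55,0.08,-0.35,0,0,0,0,0.55,0.1,-0.35,0,0,0,0]' >/dev/null; python3 -c "$S"
```

```text
t 16.0 uvz 601.2 -54.0 14.5 F uvz [-2.8 -4.5] -0.1 yaw y-axis -0.002 w 43
```

```bash
S="from h import *
st()"
python3 -m inch '[0.1,0.01,0,0,0,0,0,0.2,0.02,0,0,0,0,0,0.25,0.03,0,0,0,0,0,0.25,0.03,0,0,0,0,0]' >/dev/null; python3 -c "$S"
python3 -m inch '[-0.3,0,0,0,0,0,0,-1,0,0,0,0,0,0,-2,0,0,0,0,0,0,-2,0,-4,0,0,0,0,-2,0,-8,0,0,0,0,-1,0,-12,0,0,0,0,1,0,-15,0,0,0,0,3,0,-18,0,0,0,0]' >/dev/null
python3 -m inch '[0,0,0,0,0,0,0,0,0,0,0,0,0,0,0,0,0,0,0,0,0]' >/dev/null; python3 -c "$S
P=camera_params('wrist'); im=capture('wrist'); cv2.imwrite('pics/w5.png',im); g=im.mean(2); np.save('w5.npy',P,allow_pickle=True)
q=lambda u,v,z:proj('wrist',[np.r_[F.T@[u,v],z]],P)[0]
a=int(q(500,79.4,12)[1]); c=int(q(470,79.4,12)[0]); d=int(q(545,79.4,12)[0]); print('line rows from',a-8,c,d,g[a-8:a+9,c:d].mean(1).round(0))
e,h=int(q(590,40,46)[0]),int(q(640,40,46)[0]); b=int(q(600,79,46)[1]); print('lead from',b-8,g[b-8:b+9,e:h].mean(1).round(0))
b=int(q(600,-39,46)[1]); print('trail from',b-8,g[b-8:b+9,e:h].mean(1).round(0))
for vv in (65,-25):
  r=int(q(600,vv,46)[1]); x=int(q(559,vv,46)[0]); y=int(q(652,vv,46)[0]); print('sides',x-8,g[r-3:r+4,x-8:x+9].mean(0).round(0),y-8,g[r-3:r+4,y-8:y+9].mean(0).round(0), r)
"
```

```text
t 16.3 uvz 601.5 -51.1 14.4 F uvz [-1.7 -4.2] 0.1 yaw y-axis -0.002 w 43
t 17.2 uvz 601.6 -21.5 193.8 F uvz [0.2 0.3] -0.3 yaw y-axis -0.002 w 43
line rows from 75 142 238 [183. 183. 183. 183. 183. 186. 197. 117.  25.  63. 196. 187. 184. 182.
 181. 182. 181.]
lead from 70 [ 96.  97.  98.  98.  97.  97.  97.  94.  83. 185. 175. 172. 172. 172.
 172. 172. 172.]
trail from 231 [163. 164. 164. 164. 164. 164. 163. 162. 178. 183. 182. 182. 181. 181.
 180. 180. 180.]
sides 242 [186. 184. 183. 185. 187. 189. 192. 181. 151. 170. 175. 172. 170. 169.
 172. 174. 175.] 372 [176. 175. 173. 169. 166. 166. 169. 174. 172. 132.  60.  70.  71.  71.
  72.  71.  72.] 99
sides 246 [188. 187. 186. 186. 186. 185. 183. 182. 173. 159. 173. 170. 166. 168.
 168. 169. 172.] 367 [165. 160. 163. 164. 164. 165. 169. 169. 142.  66.  72.  74.  74.  75.
  75.  74.  75.] 222
```

```bash
python3 -c "
from h import *
P=np.load('w5.npy',allow_pickle=True).item()
f=lambda uv,z:(ray('wrist',uv,z,P)@F.T).round(1).tolist()
print('line',f([(190,83.2)],12),'lead',f([(300,78.4)],46),'trail',f([(300,238.5)],46),'sides',f([(250,99),(254.7,222),(381,99),(375.2,222)],46))"
```

```text
line [[507.1, 79.7]] lead [[594.7, 79.2]] trail [[593.8, -37.9]] sides [[559.0, 65.5], [558.9, -24.6], [652.3, 65.5], [652.1, -24.6]]
```

```bash
python3 -c "
from bench import bot
print(bot.finish_job())"
```

```text
the job is handed in; nothing more can be done
None
```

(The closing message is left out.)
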